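# Check the tip remover's fork under the loupe

### The arm

A 6-joint arm with a two-finger parallel gripper is mounted at the origin on the work surface. World frame = base frame: x ahead of the robot, y to its left, z up, the work surface at z = 0. Lengths are in m, angles in rad, forces in N, time in s.
With the tool pointing down it reaches from about 0.35 to 0.875 m from the base axis. Payload 4.2 kg.
Tool frame: the origin (TCP) lies at the very end of the fingers, on their centre line; the grasp point (between the pads) lies 19 mm behind it; z points along the fingers, y is the line along which they close (so a half turn about z gives the same grasp; the last joint's range is limited). The gripper opens to 87 mm and grips with 3 to 60 N. Pads are 19 mm wide; open, the fingers measure 117 mm over their backs; the gripper's body (75 mm by 190 mm) begins 51 mm behind the grasp point.
Start: joints at [-1.068, 0.385, 0.008, 0, -1.194, -0.259], TCP at [0.151, -0.606, 0.223] pointing down, gripper open.
Joint ranges: [-3.14, 3.14], [-1.21, 2.06], [-1.07, 1.41], [-3.16, 2.05], [-2.99, -0.16], [-3.1, 3.1]. Speed limits (rad/s): [2.79, 2.79, 3.14, 3.14, 3.14, 3.14].

### API

Orientations are given as a 3x3 rotation matrix whose columns are the frame's x, y, z axes.
In Python, from workcell import manip gives the robot as it stands.
- The arm moves only by the shell command python3 -m pendant 'ROWS' [OPENING]. ROWS is JSON, a list of rows, each an object with "travel": the shift along the tool's x, y, z in m, a list of three; "twist": the turn about the tool's z in degrees. A call has exactly 5 rows; each row is the pose to reach, as a shift and turn from the pose commanded when the call began, along the tool's axes at that moment; what a row does not reach only later rows make up. A row lasts 1/10 s, in which the tool goes at most 50 mm and 8.59 degrees, less where a joint would pass 70% of its speed; a pose out of reach is approached as far as the arm can. A call with a gripper value outside its range is refused whole. OPENING is the closure, from 0 (fully open) to 1 (shut), set as the call begins (- or left out, the last holds). The fingers move at their own pace and stop on an object; the grip force is fixed at half the most. Time passes only in rows, so rows that repeat a pose let the fingers close, or fill a call up. It gives the time, the measured TCP pose, the force, the opening and the grip force at its end, in the units of the state.
- manip.state(): the state, without advancing time (a new reading comes with each control period).
- manip.camera(name): name is "side" or "top" or "wrist"; returns a dict with "pixels" (400x640x3 uint8, red, green, blue), "vertical_fov" (degrees; the focal length in pixels is half the picture's height over the tangent of half this angle, whatever the lens; pixels are square), "cx", "cy" (the principal point, pixels), "eye" and "rotation" of the camera in the world. Camera axes: x right, y up, looking along -z (the intrinsics and any distortion apply to the point x, -y, -z); pixel columns grow to the right and rows downward; lengths in m; the calibration is good to about 2 mm. The wrist camera is an equidistant fisheye: a pixel r from the principal point sees the ray r / f radians off the axis. A picture is of the moment at which its call begins. There is no depth.
- manip.hand_in(): hands the job in; it is judged then, once.
Trained networks look in a picture, given as the dict that the camera call returned (one of the last four; its "shot" number tells which), for a name from the list of things; names that differ only in an ending like _2 or _b are one class to them, and where a whole thing is asked for, a point or a joint stands for the part that bears it (a point fixed in the world has none). Each returns a list of dicts, best first, with "conf" (0 to 1); they miss things now and then, are a little off and sometimes report something else, mostly with a low value. They report only what shows in the picture. A call takes as long as a camera call.
- manip.cut_out(picture, target): "pixels" (400x640 bool, what is visible of it) and "at" ([column, row] in pixels, amid what is visible of it).
The state is a dict: "time": time; "q": joint angles; "joint_velocities": joint speeds; "joint_efforts": joint torques, N m; "ee_pos": TCP position; "tool_rot": TCP orientation; "force": force on the tool from outside, world axes, zero at the start; "wrist_torque": the same for the moment, N m; "grip_width": opening from 0.0 (shut) to 1.0 (fully open); "gripper_force": force on a finger pad.
Only numpy, scipy, OpenCV 4.12 (cv2) and the standard library are available. Lean on these libraries where they do the work, as an engineer would, in place of code of your own. Each camera call takes 0.05 s, during which the arm holds its last target. There are 200 camera calls.

### The job

Slide the black tip remover butt-first all the way into the slot of the white inspection holder and let go of it, so that its fork sticks out. Then pick up the loupe and hold it level, the lens centred over the fork and at the height of the red collar on the focus post, without letting the loupe touch the holder or the remover; keep it there still for two seconds and finish while still holding it there. Leave the collar, the specula tub, the beaker and the ear loop as they are.

Things in the scene. Friction and masses are not known exactly. Their poses are not given: they have to be found in the camera images.
- holder: Fixed white inspection holder. Origin on the counter under the middle of the slot mouth; x points level INTO the slot, z up. Base plate x -100 to +75 mm, 90 wide, 8 thick. Block x 0 to 66 mm, 50 wide, top at z 48, with one horizontal slot opening to -x. A support tongue 16 mm wide, its top level with the slot floor (z 28), runs out to x = -45 mm. Steel focus post on the block at x = 56 mm, y = 0
- slot_mouth (a point): Middle of the slot mouth at slot floor level, 28 mm above the counter; holder's axes. Slot 28 mm wide, 14 mm high, 42 mm deep, clear plastic cover above; the mouth flares at the sides (to 34 mm) and above (to 17 mm high) over the first 8 mm
- focus_mark (a point): Centre of the red collar (26 mm across, 12 mm high) clamped on the focus post (10 mm thick, top 190 mm above the counter). It marks the working height of the lens: anywhere from 105 to 155 mm above the counter. Stays put unless pushed hard
- remover: Loose black plastic tip remover lying flat in the tray, 135 mm long, about 35 g. Origin on its underside at mid length, z up; x points from fork to butt. Grip the straight handle (x -22 to +67 mm, 24 mm wide, 10 thick) at x = 0 for balance; the head (x -22 to -67 mm) is 32 mm wide, 8 thick and ends in a two-pronged fork with a 12 mm gap
- remover_fork (a point): Middle of the fork at the root of its gap: 50 mm from the remover's origin towards the fork, 5 mm above its underside
- remover_butt (a point): Middle of the butt end face: 67.5 mm from the remover's origin, 5 mm above its underside. With the remover fully home it is 42 mm beyond the slot mouth
- loupe: Loose hand loupe lying flat on the mat, about 110 g. Origin under the centre of the lens, on the underside; z is the lens axis (up as it lies), the handle runs along -x. Lens frame 60 mm across, 12 mm high; blue straight handle 16 mm wide and 16 mm high, from x = -45 to -140 mm, its underside level with the frame's
- loupe_lens (a point): Centre of the lens, 6 mm above the underside of the loupe
- loupe_grip (a point): Place to grip the handle, near the centre of mass: 70 mm from the lens centre along the handle, 8 mm above the underside
- tray: Fixed steel instrument tray, 340 x 220 mm, rim 14 mm high, floor 3 mm thick; origin under its middle, long side along x. It stands on one side of the holder, the mat on the other; either way round
- mat: Fixed teal mat 260 x 160 mm, 3 mm thick, under the loupe; origin under its middle, long side along x
- tub: Translucent orange open tub of specula, 76 mm across, 55 mm high, standing in the far half of the tray; origin at the middle of its underside. Bystander
- beaker: Frosted glass beaker, 66 mm across, 75 mm high, standing in the far half of the tray; origin at the middle of its underside. Bystander
- ear_loop: Chrome ear loop, a 157 mm long rod 6 mm thick, lying along the tray about 9 cm beside the remover; origin on its underside, the handle to +x. Bystander

How it is judged:
By the outcome, as a careful person would: the job done as asked, in the order asked, and still so for the second after the job is handed in, while the arm keeps its last pose, push and grip.
It also fails if it takes over 70 s, if anything falls off the work surface, if the arm or the gripper's body presses on something with over 40 N, if the wrist force passes 120 N, or if a joint passes its speed limit or range.

## Working session

There is one attempt and no reset: what is moved stays moved. The work goes in short steps, Python scripts to look and compute and a shell command to move; the robot and the scene stay as the last step left them, time stands still between calls to the robot, and variables do not carry over. Pictures are saved under pics/ and viewed, at most 10 in all, crops included, and the job is handed in when it is done.

```bash
mkdir -p pics; cat > h.py <<'E'
import numpy as np, cv2
from workcell import manip
def ray(p,uv):
    f=200/np.tan(np.radians(p["vertical_fov"]/2)); uv=np.atleast_2d(uv).astype(float)
    x=(uv[:,0]-p["cx"])/f; y=(uv[:,1]-p["cy"])/f
    if p.get("name")=="wrist":
        r=np.hypot(x,y)+1e-12; d=np.c_[x/r*np.sin(r),-y/r*np.sin(r),-np.cos(r)]
    else: d=np.c_[x,-y,-np.ones_like(x)]
    return d@np.array(p["rotation"]).T
def onz(p,uv,z):
    d=ray(p,uv); e=np.array(p["eye"]); return e+d*((z-e[2])/d[:,2])[:,None]
def tri(obs):
    A=np.zeros((3,3));b=np.zeros(3);R=[]
    for p,uv in obs:
        d=ray(p,uv)[0];d/=np.linalg.norm(d);M=np.eye(3)-np.outer(d,d);A+=M;b+=M@np.array(p["eye"]);R.append((M,np.array(p["eye"])))
    X=np.linalg.solve(A,b); return X,[np.linalg.norm(M@(X-e)) for M,e in R]
def proj(p,X):
    f=200/np.tan(np.radians(p["vertical_fov"]/2)); c=(np.atleast_2d(X)-np.array(p["eye"]))@np.array(p["rotation"])
    x,y,z=c[:,0],-c[:,1],-c[:,2]
    if p.get("name")=="wrist":
        r=np.hypot(x,y)+1e-12; t=np.arctan2(r,z); return np.c_[p["cx"]+f*t*x/r,p["cy"]+f*t*y/r]
    return np.c_[p["cx"]+f*x/z,p["cy"]+f*y/z]
def cam(n):
    p=manip.camera(n); p["name"]=n; return p
def save(p,fn): cv2.imwrite("pics/"+fn,p["pixels"][:,:,::-1])
E
cat > a.py <<'E'
from h import *
s=manip.state();print({k:np.round(v,3).tolist() for k,v in s.items()})
for n in ["top","side","wrist"]:
    p=cam(n); save(p,n+"0.png"); print(n,[k for k in p],p["vertical_fov"],p["cx"],p["cy"],np.round(p["eye"],3),np.round(p["rotation"],3).tolist(), {k:v for k,v in p.items() if k not in("pixels","rotation","eye")}.keys())
    for t in ["holder","remover","remover_fork","remover_butt","loupe","loupe_lens","loupe_grip","focus_mark","tray","mat","slot_mouth"]:
        for r in manip.cut_out(p,t)[:1]:
            m=np.array(r["pixels"]).astype(np.uint8); c=cv2.minAreaRect(cv2.findNonZero(m)) if m.any() else None
            print(n,t,round(r["conf"],2),np.round(r["at"],1),m.sum(),c)
E
python3 a.py; python3 -c "
import cv2,numpy as np
cv2.imwrite('pics/ts.png',cv2.imread('pics/top0.png'))"
```

```text
{'time': 0.0, 'q': [-1.068, 0.386, 0.007, -0.001, -1.194, -0.259], 'joint_velocities': [-0.0, 0.001, 0.0, -0.002, -0.001, -0.001], 'joint_efforts': [-0.001, -39.067, 18.74, 4.22, 0.011, -0.0], 'ee_pos': [0.151, -0.606, 0.221], 'tool_rot': [[-0.97, -0.241, -0.001], [-0.241, 0.97, 0.002], [0.0, 0.002, -1.0]], 'force': [1.004, 0.101, -0.242], 'wrist_torque': [-0.012, 0.021, -0.037], 'gripper_force': 0.0, 'grip_width': 0.999}
top ['pixels', 'vertical_fov', 'cx', 'cy', 'eye', 'rotation', 'shot', 'name'] 57.6657639739171 311.84769156023725 200.83896691355875 [0.527 0.05  0.913] [[-0.028, 0.995, -0.091], [-1.0, -0.028, 0.004], [0.002, 0.091, 0.996]] dict_keys(['vertical_fov', 'cx', 'cy', 'shot', 'name'])
top holder 0.9 [314.3 208.2] 2659 ((312.9114074707031, 204.80429077148438), (37.77975845336914, 79.71029663085938), 2.2025980949401855)
top remover 0.61 [458.9 221.7] 648 ((457.77587890625, 220.6896514892578), (54.965824127197266, 14.298541069030762), 68.19859313964844)
top remover_fork 0.98 [459.  221.8] 604 ((456.92254638671875, 220.68426513671875), (54.96266174316406, 14.465150833129883)
[... 2278 characters left out ...]
71 -0.626  0.385] [[-0.241, -0.927, -0.288], [0.971, -0.23, -0.071], [-0.0, -0.297, 0.955]] dict_keys(['vertical_fov', 'cx', 'cy', 'shot', 'name'])
wrist loupe 0.67 [577.2 383.9] 198 ((580.696533203125, 386.35858154296875), (7.6338629722595215, 39.578643798828125), 40.23635482788086)
wrist loupe_lens 0.73 [581.5 386.4] 175 ((580.741455078125, 386.39654541015625), (7.516419887542725, 38.28675842285156), 40.23635482788086)
wrist loupe_grip 0.68 [581.  383.4] 192 ((580.9113159179688, 386.10552978515625), (7.534537315368652, 38.928436279296875), 40.0302619934082)
wrist mat 0.62 [585.3 371.6] 489 ((584.1000366210938, 377.7000427246094), (16.600000381469727, 61.80000305175781), 36.869895935058594)
```

```bash
python3 -c "
import cv2
t=cv2.imread('pics/top0.png')[110:290,140:540]; cv2.imwrite('pics/t1.png',cv2.resize(t,(800,360),interpolation=2))
t=cv2.imread('pics/side0.png')[120:345,190:440]; cv2.imwrite('pics/s1.png',cv2.resize(t,(660,594),interpolation=2))"
```

```text
(no output)
```

View pics/t1.png

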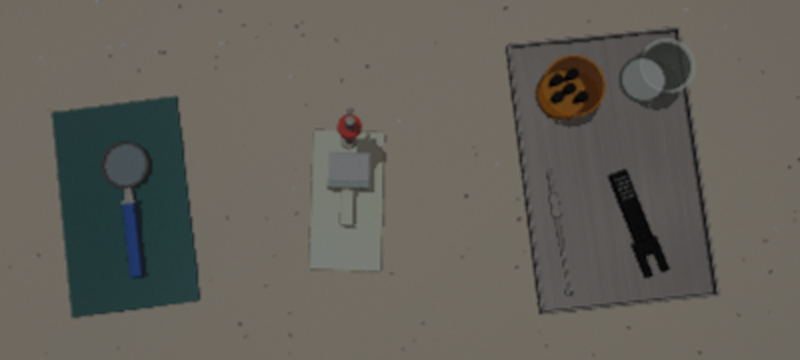

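View pics/s1.png

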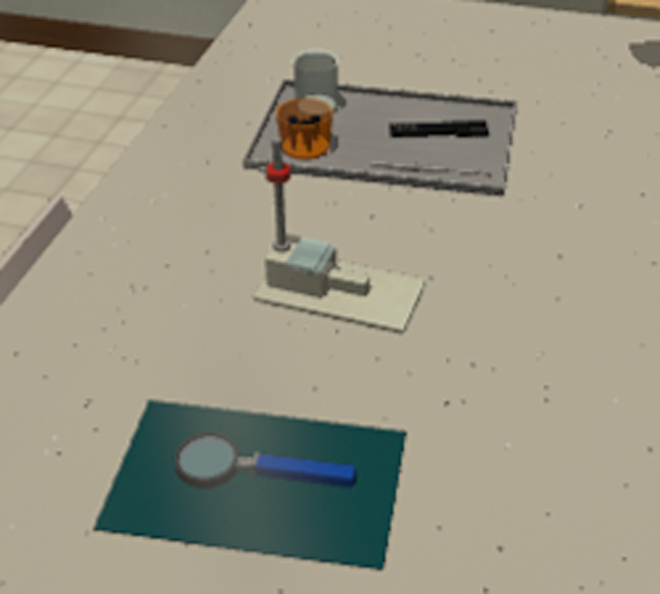

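Top view: the loupe is on the left (lens at crop 127,163, handle towards the robot), the holder in the middle with its slot opening towards the robot, and the tray on the right with the remover (butt at 618,172, fork at 655,270). The side view agrees.

```bash
cat > b.py <<'E'
from h import *
t=cam("top"); s=cam("side")
def m(p,n):
    r=manip.cut_out(p,n)[0]; M=np.array(r["pixels"]); v,u=np.nonzero(M); return np.c_[u,v]+0.0
def axis(P):
    c=P.mean(0); w,V=np.linalg.eigh(np.cov((P-c)[:,:2].T)); a=V[:,1]; l=(P-c)[:,:2]@a
    b=(P-c)[:,:2]@V[:,0]; return c,a,(l.min(),l.max()),(b.min(),b.max())
for n,z in [("remover",.012),("loupe",.015)]:
    for p in (t,s):
        P=onz(p,m(p,n),z); c,a,l,b=axis(P); print(n,p["name"],c.round(4),np.degrees(np.arctan2(a[1],a[0])).round(1),np.round(l,4),np.round(b,4), "ends",(c[:2]+a*l[0]).round(4),(c[:2]+a*l[1]).round(4))
for n in ["tray","mat"]:
    P=onz(t,m(t,n),.003); h=cv2.minAreaRect(P[:,:2].astype(np.float32)*1000); print(n,h)
for n in ["remover","loupe_lens"]: 
    print("tri",n,tri([(p,m(p,n).mean(0)) for p in (t,s)]))
# red collar & white holder by colour
for p in (t,s):
    im=p["pixels"].astype(int); r=(im[:,:,0]>100)&(im[:,:,1]<60)&(im[:,:,2]<60); r[:, :250]=0;r[:,350:]=0
    v,u=np.nonzero(r); p["c"]=np.array([(u.min()+u.max())/2,(v.min()+v.max())/2]); print("collar",p["name"],len(u),p["c"],u.min(),u.max(),v.min(),v.max())
print(tri([(t,t["c"]),(s,s["c"])]))
P=m(t,"holder"); B=onz(t,P,.008); print("holder base",cv2.minAreaRect(B[:,:2].astype(np.float32)*1000))
E
python3 b.py
```

```text
remover top [ 0.5536 -0.3132  0.012 ] -160.9 [-0.0623  0.0663] [-0.0155  0.0153] ends [ 0.6125 -0.2928] [ 0.491  -0.3348]
remover side [ 0.5538 -0.312   0.012 ] -160.4 [-0.0665  0.067 ] [-0.0245  0.0254] ends [ 0.6165 -0.2897] [ 0.4908 -0.3344]
loupe top [0.6047 0.3148 0.015 ] -174.3 [-0.0649  0.103 ] [-0.0305  0.0302] ends [0.6693 0.3212] [0.5022 0.3045]
loupe side [0.6015 0.3174 0.015 ] -173.5 [-0.0713  0.099 ] [-0.0338  0.034 ] ends [0.6723 0.3255] [0.5031 0.3062]
tray ((621.1058349609375, -289.88330078125), (346.698486328125, 228.02462768554688), 4.343845844268799)
mat ((590.1962280273438, 323.7276611328125), (259.70550537109375, 162.4990692138672), 6.119344234466553)
tri remover (array([ 0.55382044, -0.31351437,  0.01103058]), [np.float64(0.0003300359001781335), np.float64(0.0003300359001783511)])
tri loupe_lens (array([0.60391546, 0.31547592, 0.0115994 ]), [np.float64(0.0009035797278505474), np.float64(0.0009035797278506565)])
collar top 43 [314.5 172.5] 309 320 168 177
collar side 63 [302.5 175.5] 291 314 165 186
(array([0.643553  , 0.03819015, 0.1833334 ]), [np.float64(0.007821900356116336), np.float64(0.007821900356116374)])
holder base ((602.63720703125, 44.36090087890625), (91.82929229736328, 200.92474365234375), 88.10055541992188)
```

```bash
python3 -m pendant '[{"travel":[-0.04,0.017,0],"twist":-1},{"travel":[-0.085,0.036,0],"twist":-2},{"travel":[-0.13,0.056,0],"twist":-3},{"travel":[-0.175,0.075,0],"twist":-4},{"travel":[-0.22,0.094,0],"twist":-5.3}]' 0
```

```text
time: 2.95
ee_pos: [0.343, -0.4609, 0.2229]
tool_rot: [[-0.944, -0.331, 0.0], [-0.331, 0.944, -0.0], [-0.0, -0.001, -1.0]]
force: [0.4, -0.4, 0.6]
grip_width: 1.001
gripper_force: 0.0
```

```bash
python3 -m pendant '[{"travel":[-0.045,0.015,0],"twist":0},{"travel":[-0.092,0.03,0],"twist":0},{"travel":[-0.139,0.046,0],"twist":0},{"travel":[-0.186,0.061,0],"twist":0},{"travel":[-0.226,0.074,0],"twist":0}]'
cat > c.py <<'E'
from h import *
import sys
p=cam("wrist"); save(p,sys.argv[1]); st=manip.state(); print(st["time"],np.round(st["ee_pos"],4))
for n in sys.argv[2:]:
    n,z=n.split(":"); z=float(z)
    for r in manip.cut_out(p,n)[:1]:
        v,u=np.nonzero(np.array(r["pixels"])); P=onz(p,np.c_[u,v],z)[:,:2]; c=P.mean(0); V=np.linalg.eigh(np.cov((P-c).T))[1]; a=V[:,1]*np.sign(V[0,1]); l=(P-c)@a; b=(P-c)@np.array([-a[1],a[0]])
        print(n,round(r["conf"],2),len(u),"c",c.round(4),"yaw",np.degrees(np.arctan2(a[1],a[0])).round(2),"l",l.min().round(4),l.max().round(4),"b",b.min().round(4),b.max().round(4),"mid",(c+a*(l.min()+l.max())/2).round(4),"rect",cv2.minAreaRect((P*1000).astype(np.float32)))
E
python3 c.py w1.png remover:0.012
```

```text
time: 3.45
ee_pos: [0.5325, -0.3159, 0.2228]
tool_rot: [[-0.944, -0.331, 0.001], [-0.331, 0.944, -0.0], [-0.001, -0.0, -1.0]]
force: [-0.5, -1.0, 0.2]
grip_width: 1.0
gripper_force: 0.0
3.5 [ 0.5369 -0.3132  0.2222]
remover 0.84 2036 c [ 0.5454 -0.3185] yaw 18.71 l -0.0644 0.0719 b -0.0157 0.0162 mid [ 0.5489 -0.3173] rect ((548.8801879882812, -317.0968017578125), (136.32046508789062, 31.895828247070312), 18.683473587036133)
```

View pics/w1.png

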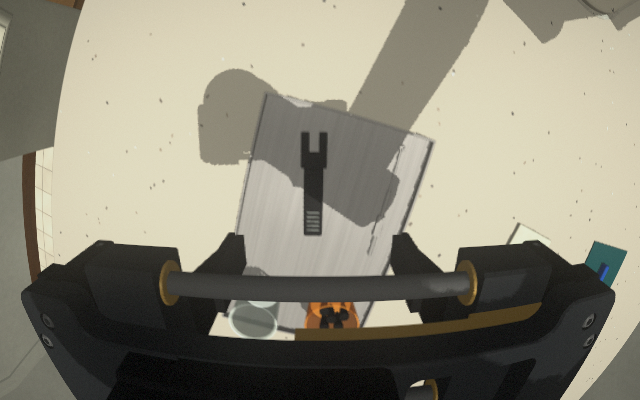

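The wrist view shows the remover whole, with its fork at (314,140) and butt at (313,232). The tub and beaker stand well beyond it. I'll go down part way and look again.

```bash
python3 -m pendant '[{"travel":[-0.004,-0.002,0.03],"twist":0.6},{"travel":[-0.008,-0.005,0.06],"twist":0.6},{"travel":[-0.012,-0.007,0.09],"twist":0.6},{"travel":[-0.012,-0.007,0.12],"twist":0.6},{"travel":[-0.012,-0.007,0.12],"twist":0.6}]' 0.35
cat > d.py <<'E'
from h import *
# pair of wrist/top/side views: height of remover by mask midpoint
p=cam("wrist"); q=cam("top"); save(p,"w2.png"); st=manip.state(); print(np.round(st["ee_pos"],4))
r=manip.cut_out(p,"remover"); 
v,u=np.nonzero(np.array(r[0]["pixels"])); print(r[0]["conf"],u.min(),u.max(),v.min(),v.max())
for z in(.008,.013,.018):
    P=onz(p,np.c_[u,v],z)[:,:2]; print(z,cv2.minAreaRect((P*1000).astype(np.float32)))
E
python3 d.py; python3 c.py w3.png remover:0.013
```

```text
time: 4.05
ee_pos: [0.5408, -0.3194, 0.0978]
tool_rot: [[-0.948, -0.319, -0.009], [-0.319, 0.948, 0.004], [0.008, 0.007, -1.0]]
force: [-0.1, 0.3, -1.5]
grip_width: 0.68
gripper_force: 0.0
[ 0.5441 -0.321   0.1029]
0.91 298 338 136 276
0.008 ((547.951171875, -317.17266845703125), (130.1982421875, 32.90345001220703), 17.874343872070312)
0.013 ((546.3070068359375, -317.7487487792969), (127.62825012207031, 32.25396728515625), 17.874427795410156)
0.018 ((544.6629638671875, -318.32489013671875), (125.05839538574219, 31.604516983032227), 17.87437629699707)
4.25 [ 0.5454 -0.3212  0.1048]
remover 0.62 4002 c [ 0.545  -0.3188] yaw 18.57 l -0.0622 0.0727 b -0.0152 0.0158 mid [ 0.5499 -0.3171] rect ((549.7994995117188, -316.7530517578125), (134.912841796875, 30.98577880859375), 18.683563232421875)
```

```bash
python3 -m pendant '[{"travel":[-0.003,0.001,0.025],"twist":0},{"travel":[-0.006,0.003,0.05],"twist":0},{"travel":[-0.006,0.003,0.075],"twist":0},{"travel":[-0.006,0.003,0.09],"twist":0},{"travel":[-0.006,0.003,0.097],"twist":0}]'
python3 -m pendant '[{"travel":[0,0,0],"twist":0},{"travel":[0,0,0],"twist":0},{"travel":[0,0,0],"twist":0},{"travel":[0,0,0],"twist":0},{"travel":[0,0,0],"twist":0}]'
```

```text
time: 4.8
ee_pos: [0.5491, -0.3157, 0.0055]
tool_rot: [[-0.947, -0.32, 0.0], [-0.32, 0.947, -0.0], [-0.0, -0.0, -1.0]]
force: [-0.7, 0.6, -0.2]
grip_width: 0.654
gripper_force: 0.0
time: 5.3
ee_pos: [0.5493, -0.3157, 0.0063]
tool_rot: [[-0.947, -0.32, 0.001], [-0.32, 0.947, -0.0], [-0.001, -0.001, -1.0]]
force: [0.5, 0.3, -0.3]
grip_width: 0.65
gripper_force: 0.0
```

```bash
python3 -m pendant '[{"travel":[0,0,0],"twist":0},{"travel":[0,0,0],"twist":0},{"travel":[0,0,0],"twist":0},{"travel":[0,0,0],"twist":0},{"travel":[0,0,0],"twist":0}]' 1
python3 -m pendant '[{"travel":[0,0,-0.005],"twist":0},{"travel":[0,0,-0.025],"twist":0},{"travel":[0,0,-0.055],"twist":0},{"travel":[0,0,-0.085],"twist":0},{"travel":[0,0,-0.1],"twist":0}]'
```

```text
time: 5.8
ee_pos: [0.549, -0.3156, 0.0055]
tool_rot: [[-0.947, -0.32, -0.0], [-0.32, 0.947, -0.0], [0.0, -0.0, -1.0]]
force: [0.7, 0.4, -0.0]
grip_width: 0.284
gripper_force: 0.1
time: 6.3
ee_pos: [0.5503, -0.3162, 0.109]
tool_rot: [[-0.947, -0.321, 0.004], [-0.321, 0.947, -0.002], [-0.004, -0.003, -1.0]]
force: [-0.2, 0.5, -0.1]
grip_width: 0.272
gripper_force: 30.0
```

```bash
cat > e.py <<'E'
from h import *
t=cam("top"); s=cam("side"); save(t,"t2.png"); save(s,"s2.png")
for n,px in [("nearL",(296.0,244.7)),("nearR",(330.5,245.2)),("farL",(297.5,174.5)),("farR",(332,175.5))]: print(n,onz(t,[px],.008).round(4)[0])
M=np.array(manip.cut_out(t,"holder")[0]["pixels"]); v,u=np.nonzero(M)
for row in range(214,250,4):
    uu=u[v==row]; 
    if len(uu): print(row,uu.min(),uu.max(),onz(t,[(uu.min()-.5,row),(uu.max()+.5,row)],.008)[:,:2].round(4).tolist())
for c in range(296,332,6): vv=v[u==c]; print(c,vv.max(),onz(t,[(c,vv.max()+.5)],.008)[0,:2].round(4))
for p in (t,s):
    im=cv2.cvtColor(p["pixels"],cv2.COLOR_RGB2HSV).astype(int); H,S,V=im[...,0],im[...,1],im[...,2]
    r=((H<5)|(H>174))&(S>170)&(V>60); n,l,st,c=cv2.connectedComponentsWithStats(r.astype(np.uint8))
    k=[(st[i].tolist(),c[i].round(1).tolist()) for i in range(1,n) if st[i,4]>10]; print(p["name"],k)
E
python3 e.py
```

```text
nearL [0.5019 0.0884 0.008 ]
nearR [0.4982 0.0031 0.008 ]
farL [0.6773 0.0804 0.008 ]
farR [ 0.6723 -0.0064  0.008 ]
214 296 329 [[0.5779, 0.0878], [0.5755, 0.0031]]
218 295 329 [[0.568, 0.0905], [0.5655, 0.0034]]
222 295 330 [[0.5581, 0.0908], [0.5555, 0.0012]]
226 295 330 [[0.5481, 0.091], [0.5456, 0.0016]]
230 295 330 [[0.5382, 0.0913], [0.5357, 0.0019]]
234 294 330 [[0.5284, 0.094], [0.5258, 0.0022]]
238 294 330 [[0.5185, 0.0942], [0.5159, 0.0025]]
242 294 330 [[0.5087, 0.0944], [0.5061, 0.0029]]
296 244 [0.5024 0.0884]
302 244 [0.5019 0.0736]
308 244 [0.5015 0.0587]
314 244 [0.5011 0.0439]
320 244 [0.5007 0.029 ]
326 244 [0.5002 0.0142]
top [([310, 170, 8, 9, 28], [312.6, 175.0])]
side [([291, 182, 9, 7, 36], [295.1, 185.2])]
```

```bash
python3 -m pendant '[{"travel":[-0.004,0.03,0],"twist":0},{"travel":[-0.01,0.072,0],"twist":0},{"travel":[-0.016,0.115,0],"twist":0},{"travel":[-0.022,0.158,0],"twist":0},{"travel":[-0.027,0.2,0],"twist":0}]'
python3 -m pendant '[{"travel":[-0.006,0.043,0],"twist":4},{"travel":[-0.012,0.086,0],"twist":9},{"travel":[-0.018,0.125,0],"twist":14},{"travel":[-0.021,0.152,0],"twist":18.5},{"travel":[-0.023,0.167,0],"twist":21.5}]'
cat > f.py <<'E'
from h import *
import sys
t=cam("top"); s=cam("side"); w=cam("wrist"); save(t,"t3.png"); save(s,"s3.png"); save(w,"w4.png")
st=manip.state(); print(st["time"],np.round(st["ee_pos"],4),np.round(st["tool_rot"],3).tolist())
for p in (t,s,w):
    im=cv2.cvtColor(p["pixels"],cv2.COLOR_RGB2HSV).astype(int); H,S,V=im[...,0],im[...,1],im[...,2]
    r=((H<5)|(H>174))&(S>170)&(V>60); n,l,q,c=cv2.connectedComponentsWithStats(r.astype(np.uint8))
    print(p["name"],[(q[i].tolist(),c[i].round(1).tolist()) for i in range(1,n) if q[i,4]>10])
print(tri([(t,(312.6,175)),(s,(295.1,185.2))]))
for n in ["remover","holder"]:
  for p in (t,s,w):
    for r in manip.cut_out(p,n)[:1]:
        v,u=np.nonzero(np.array(r["pixels"])); print(n,p["name"],round(r["conf"],2),len(u),u.min(),u.max(),v.min(),v.max())
cv2.imwrite("pics/v3.png",np.hstack([cv2.resize(s["pixels"][130:330,220:420,::-1],(400,400)),cv2.resize(t["pixels"][130:330,220:420,::-1],(400,400))]))
E
python3 f.py
```

```text
time: 6.95
ee_pos: [0.5089, -0.116, 0.104]
tool_rot: [[-0.948, -0.32, -0.003], [-0.32, 0.948, 0.0], [0.003, 0.001, -1.0]]
force: [0.2, 0.3, 0.1]
grip_width: 0.272
gripper_force: 30.0
time: 7.45
ee_pos: [0.4773, 0.0497, 0.1042]
tool_rot: [[-0.999, 0.05, -0.003], [0.05, 0.999, -0.001], [0.003, -0.001, -1.0]]
force: [0.0, 0.5, -0.9]
grip_width: 0.265
gripper_force: 30.0
7.6 [0.4779 0.0485 0.1045] [[-0.999, 0.047, -0.002], [0.047, 0.999, -0.001], [0.002, -0.001, -1.0]]
top [([310, 169, 8, 10, 31], [312.7, 175.1])]
side [([291, 182, 9, 7, 39], [295.2, 185.2])]
wrist []
(array([0.65379419, 0.044161  , 0.15147124]), [np.float64(0.002343407403221962), np.float64(0.002343407403221846)])
remover top 0.49 108 307 317 226 237
remover side 0.54 237 333 380 204 217
remover wrist 0.65 7335 287 350 135 327
holder top 0.83 2252 294 331 165 240
holder side 0.7 1596 287 350 173 244
holder wrist 0.79 1433 270 367 223 327
```

View pics/w4.png

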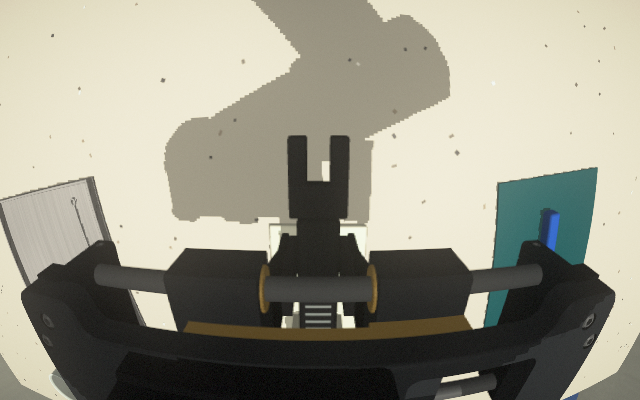

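View pics/v3.png

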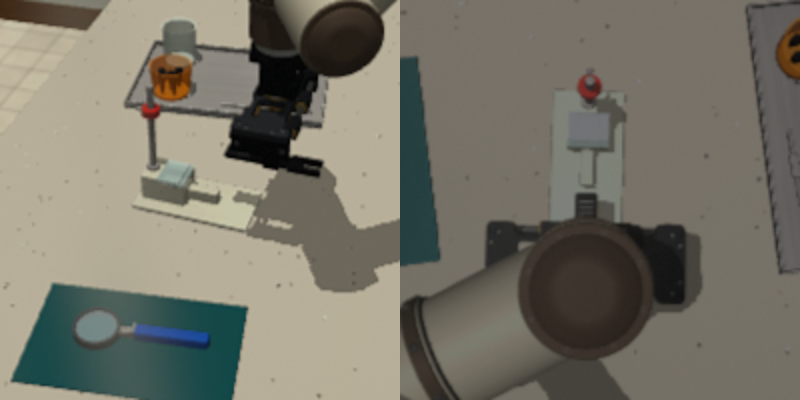

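Side and top views: the remover is held level with its butt pointing at the tongue, and the holder axis runs nearly along +x. I want a sharper holder pose, so I'll raise the arm and look with the wrist camera from beside the holder.

```bash
python3 -m pendant '[{"travel":[-0.01,-0.01,-0.04],"twist":0},{"travel":[-0.03,-0.026,-0.08],"twist":0},{"travel":[-0.055,-0.046,-0.115],"twist":0},{"travel":[-0.082,-0.07,-0.145],"twist":0},{"travel":[-0.1065,-0.0936,-0.165],"twist":0}]'
cat > g.py <<'E'
from h import *
import time,pickle
for i in range(4): w=cam("wrist")
t=cam("top"); s=cam("side")
st=manip.state(); print(st["time"],np.round(st["ee_pos"],4)); save(w,"w5.png")
r=manip.cut_out(w,"holder")[0]; v,u=np.nonzero(np.array(r["pixels"])); print(r["conf"],u.min(),u.max(),v.min(),v.max())
pickle.dump((w,t,s),open("g.pkl","wb"))
a,b,c,d=max(u.min()-15,0),u.max()+15,max(v.min()-15,0),v.max()+15
cr=w["pixels"][c:d,a:b,::-1]; k=min(780/cr.shape[1],580/cr.shape[0]); k=int(k); print("crop origin",a,c,"scale",k)
cv2.imwrite("pics/w5c.png",cv2.resize(cr,None,fx=k,fy=k,interpolation=cv2.INTER_CUBIC))
E
python3 g.py
```

```text
time: 8.4
ee_pos: [0.5822, -0.0524, 0.2736]
tool_rot: [[-0.999, 0.05, 0.004], [0.05, 0.999, 0.0], [-0.004, 0.001, -1.0]]
force: [1.7, -0.1, -0.2]
grip_width: 0.269
gripper_force: 30.0
8.7 [ 0.5794 -0.0506  0.2692]
0.77 352 418 104 250
crop origin 337 89 scale 3
```

View pics/w5c.png

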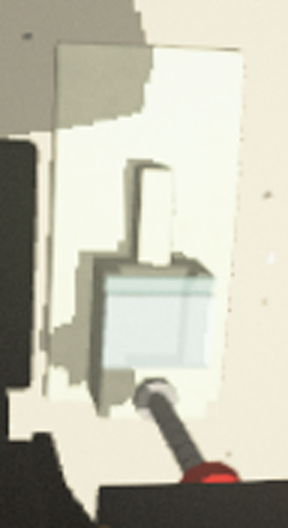

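The crop shows the holder sharply: base corners at (58,44) and (243,50), tongue end at (139,166) to (172,170), and post foot near (155,393).

```bash
cat > k.py <<'E'
from h import *
import pickle
w,t,s=pickle.load(open("g.pkl","rb"))
def px(x,y): return ((x+.5)/3-.5+337,(y+.5)/3-.5+89)
for n,q,z in [("baseL",(58,44),.008),("baseR",(243,50),.008),("baseLlow",(50,300),.008),("baseRlow",(222,380),.008),("tonL",(139,166),.028),("tonR",(173,170),.028),("tonL2",(137,258),.028),("tonR2",(171,262),.028),("postfoot",(155,395),.048),("coverFL",(105,276),.048),("coverFR",(216,276),.048)]:
    print(n,onz(w,[px(*q)],z)[0,:2].round(4))
# collar: side + top
print("collar",tri([(t,(312.7,175.1)),(s,(295.2,185.2))]))
from scipy.optimize import least_squares
H=[((-100,45,8),(58,44)),((-100,-45,8),(243,50)),((-45,8,28),(139,166)),((-45,-8,28),(173,170))]
def f(p):
    c,sn=np.cos(p[2]),np.sin(p[2]); X=[np.array([p[0]+c*a[0]/1e3-sn*a[1]/1e3,p[1]+sn*a[0]/1e3+c*a[1]/1e3,a[2]/1e3+p[3]]) for a,_ in H]
    return (proj(w,np.array(X))-np.array([px(*q) for _,q in H])).ravel()
r=least_squares(f,[.6,.04,-.05,0]);print(r.x.round(4),np.degrees(r.x[2]),r.fun.round(2))
# remover in hand
m=manip.cut_out
E
python3 k.py
```

```text
baseL [0.5    0.0038]
baseR [0.5036 0.0916]
baseLlow [ 0.6206 -0.0037]
baseRlow [0.6668 0.0836]
tonL [0.555  0.0359]
tonR [0.5573 0.0515]
tonL2 [0.5971 0.0346]
tonR2 [0.5997 0.0506]
postfoot [0.6564 0.0395]
coverFL [0.5997 0.0164]
coverFR [0.6019 0.0665]
collar (array([0.65358238, 0.04395243, 0.15137446]), [np.float64(0.0023358113501879053), np.float64(0.0023358113501875826)])
[ 0.6629  0.6912  2.7989 -2.7717] 160.36252263653034 [ 26.71  22.28 -27.03  22.99   5.02 -22.11  -4.9  -22.95]
```

```bash
sed -i 's/(-100,45,8),(58/(-100,-45,8),(58/;s/(-100,-45,8),(243/(-100,45,8),(243/;s/(-45,8,28),(139/(-45,-8,28),(139/;s/(-45,-8,28),(173/(-45,8,28),(173/;s/(173,170))\]/(173,170)),((0,-25,48),(105,276)),((0,25,48),(216,276)),((56,0,48),(155,395))]/' k.py
cat >> k.py <<'E'
h=r.x; c,sn=np.cos(h[2]),np.sin(h[2])
for i in range(3): w=cam("wrist")
st=manip.state(); e=np.array(st["ee_pos"]); print("tcp",e.round(4),"yaw tool x",np.degrees(np.arctan2(-st["tool_rot"][1][0],-st["tool_rot"][0][0])).round(2))
q=manip.cut_out(w,"remover")[0]; v,u=np.nonzero(np.array(q["pixels"])); print(q["conf"],u.min(),u.max(),v.min(),v.max())
sel=v<240
for dz in(-.008,0,.008):
    P=onz(w,np.c_[u,v][sel],e[2]+dz)[:,:2]; x=P[:,0]
    head=P[(x<x.min()+.04)]; print("top of remover dz",dz,"fork tip x - tcp",x.min()-e[0],"head width",np.ptp(P[:,1][x<x.min()+.04]),"head mid y-tcp",(head[:,1].max()+head[:,1].min())/2-e[1])
cr=w["pixels"][100:260,270:370,::-1]; cv2.imwrite("pics/w6c.png",cv2.resize(cr,None,fx=3,fy=3,interpolation=2))
E
python3 k.py
```

```text
baseL [0.5    0.0038]
baseR [0.5036 0.0916]
baseLlow [ 0.6206 -0.0037]
baseRlow [0.6668 0.0836]
tonL [0.555  0.0359]
tonR [0.5573 0.0515]
tonL2 [0.5971 0.0346]
tonR2 [0.5997 0.0506]
postfoot [0.6564 0.0395]
coverFL [0.5997 0.0164]
coverFR [0.6019 0.0665]
collar (array([0.65358238, 0.04395243, 0.15137446]), [np.float64(0.0023358113501879053), np.float64(0.0023358113501875826)])
[ 0.6018  0.0428 -0.0523 -0.004 ] -2.9974967043092264 [-0.9  -0.31 -0.02  0.45  0.32  0.61  0.42 -0.42  0.56 -0.22  0.01  0.08
 -0.44 -0.17]
tcp [ 0.5799 -0.0501  0.2701] yaw tool x -2.77
0.78 287 349 135 327
top of remover dz -0.008 fork tip x - tcp -0.06645668289699935 head width 0.03583497436723375 head mid y-tcp 0.002172457134321515
top of remover dz 0 fork tip x - tcp -0.06717586532383579 head width 0.03429251751210027 head mid y-tcp 0.002183117489226803
top of remover dz 0.008 fork tip x - tcp -0.06789504775067223 head width 0.03273847339951217 head mid y-tcp 0.002199571472859395
```

```bash
python3 -m pendant '[{"travel":[0.025,0.018,0.0],"twist":0.2},{"travel":[0.05,0.045,0.01],"twist":0.2},{"travel":[0.075,0.07,0.03],"twist":0.2},{"travel":[0.0907,0.0942,0.055],"twist":0.2},{"travel":[0.0907,0.0942,0.085],"twist":0.2}]'
python3 -m pendant '[{"travel":[0,0,0.04],"twist":0},{"travel":[0,0,0.08],"twist":0},{"travel":[0,0,0.115],"twist":0},{"travel":[0,0,0.135],"twist":0},{"travel":[0,0,0.14],"twist":0}]'
cat > l.py <<'E'
from h import *
for i in range(4): s=cam("side")
t=cam("top")
st=manip.state(); e=np.array(st["ee_pos"]); print(st["time"],e.round(4),np.degrees(np.arctan2(-st["tool_rot"][1][0],-st["tool_rot"][0][0])).round(2),np.round(st["force"],1))
H=np.array([.6018,.0428]); y=np.radians(-3.); a=np.array([np.cos(y),np.sin(y)]); n=np.array([-a[1],a[0]])
d=e[:2]-H; print("holder frame tcp x,y",(d@a).round(4),(d@n).round(4))
k=8; X0,Y0,W,Hh=285,195,96,60
im=cv2.resize(s["pixels"][Y0:Y0+Hh,X0:X0+W,::-1],None,fx=k,fy=k,interpolation=2).copy()
A=np.array([-1,0]);
ty=np.arctan2(-st["tool_rot"][1][0],-st["tool_rot"][0][0]); b=np.array([np.cos(ty),np.sin(ty)]); m=np.array([-b[1],b[0]])
def poly(P,col):
    q=((proj(s,np.array(P))-[X0,Y0]+.5)*k-.5).astype(int); cv2.polylines(im,[q],True,col,1)
def face(z): return [np.r_[e[:2]+b*x+m*w,e[2]+z] for x,w in [(-.022,-.012),(.0675,-.012),(.0675,.012),(-.022,.012)]]
poly(face(-.003),(0,255,0)); poly(face(.007),(0,255,255))
poly([np.r_[H+a*x+n*w,.028] for x,w in [(-.045,-.008),(0,-.008),(0,.008),(-.045,.008)]],(255,0,0))
cv2.imwrite("pics/l1.png",im)
E
python3 l.py
```

```text
time: 9.45
ee_pos: [0.4935, 0.0503, 0.1862]
tool_rot: [[-0.999, 0.049, 0.003], [0.049, 0.999, 0.002], [-0.003, 0.002, -1.0]]
force: [1.2, -0.2, -0.1]
grip_width: 0.272
gripper_force: 30.0
time: 9.95
ee_pos: [0.4928, 0.0475, 0.0433]
tool_rot: [[-0.999, 0.052, -0.005], [0.052, 0.999, -0.002], [0.005, -0.002, -1.0]]
force: [-0.0, -0.5, -0.5]
grip_width: 0.27
gripper_force: 30.0
10.2 [0.4958 0.0484 0.047 ] -3.0 [ 0.3  0.2 -0.3]
holder frame tcp x,y -0.1062 0.0001
```

View pics/l1.png

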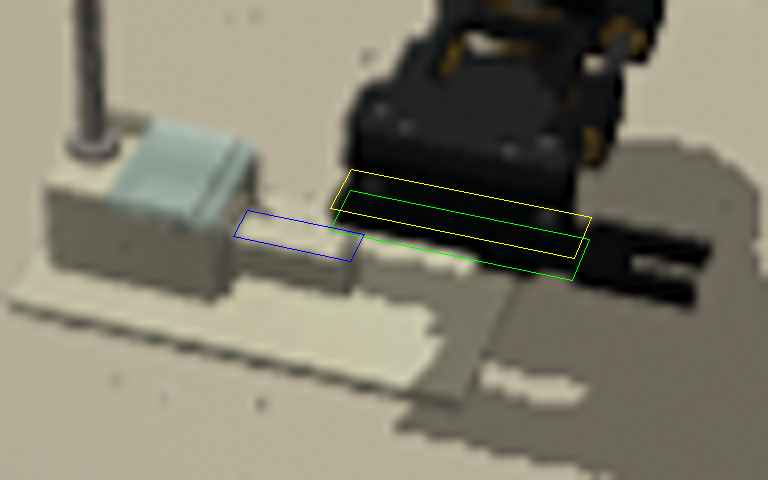

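The predicted remover outline matches the picture, and the tongue lies where the model puts it. Next I lower and start the insertion.

```bash
python3 -m pendant '[{"travel":[0,0,0.007],"twist":0},{"travel":[0,0,0.015],"twist":0},{"travel":[-0.01,0,0.015],"twist":0},{"travel":[-0.02,0,0.015],"twist":0},{"travel":[-0.03,0,0.015],"twist":0}]'
python3 -m pendant '[{"travel":[-0.005,0,0],"twist":0},{"travel":[-0.01,0,0],"twist":0},{"travel":[-0.014,0,0],"twist":0},{"travel":[-0.018,0,0],"twist":0},{"travel":[-0.022,0,0],"twist":0}]'
```

```text
time: 10.7
ee_pos: [0.5264, 0.0464, 0.0307]
tool_rot: [[-0.999, 0.053, 0.001], [0.053, 0.999, 0.0], [-0.001, 0.0, -1.0]]
force: [0.3, 0.1, -0.2]
grip_width: 0.27
gripper_force: 30.0
time: 11.2
ee_pos: [0.5468, 0.0451, 0.0306]
tool_rot: [[-0.999, 0.053, 0.0], [0.053, 0.999, 0.0], [-0.0, 0.0, -1.0]]
force: [0.3, -0.2, -0.8]
grip_width: 0.27
gripper_force: 30.0
```

```bash
python3 -m pendant '[{"travel":[-0.006,0,0],"twist":0},{"travel":[-0.012,0,0],"twist":0},{"travel":[-0.017,0,0],"twist":0},{"travel":[-0.021,0,0],"twist":0},{"travel":[-0.024,0,0],"twist":0}]'
python3 -m pendant '[{"travel":[-0.001,0,0],"twist":0},{"travel":[-0.002,0,0],"twist":0},{"travel":[-0.003,0,0],"twist":0},{"travel":[-0.004,0,0],"twist":0},{"travel":[-0.005,0,0],"twist":0}]'
```

```text
time: 11.7
ee_pos: [0.5709, 0.0439, 0.0305]
tool_rot: [[-0.999, 0.053, -0.0], [0.053, 0.999, 0.0], [0.0, -0.0, -1.0]]
force: [0.4, -0.8, -0.6]
grip_width: 0.271
gripper_force: 30.0
time: 12.2
ee_pos: [0.575, 0.0436, 0.0305]
tool_rot: [[-0.999, 0.053, -0.001], [0.053, 0.999, -0.0], [0.001, -0.0, -1.0]]
force: [-2.3, 1.5, 1.8]
grip_width: 0.271
gripper_force: 30.0
```

```bash
python3 -m pendant '[{"travel":[-0.001,0,0],"twist":0},{"travel":[-0.002,0,0],"twist":0},{"travel":[-0.003,0,0],"twist":0},{"travel":[-0.003,0,0],"twist":0},{"travel":[-0.003,0,0],"twist":0}]'
```

```text
time: 12.7
ee_pos: [0.575, 0.0435, 0.0304]
tool_rot: [[-0.999, 0.053, -0.007], [0.053, 0.999, -0.001], [0.007, -0.001, -1.0]]
force: [-8.6, 4.4, 6.9]
grip_width: 0.268
gripper_force: 30.0
```

```bash
python3 -m pendant '[{"travel":[-0.001,0,0],"twist":0},{"travel":[-0.002,0,0],"twist":0},{"travel":[-0.003,0,0],"twist":0},{"travel":[-0.004,0,0],"twist":0},{"travel":[-0.004,0,0],"twist":0}]'
```

```text
time: 13.2
ee_pos: [0.5751, 0.0434, 0.0304]
tool_rot: [[-0.998, 0.054, -0.015], [0.054, 0.999, -0.001], [0.015, -0.002, -1.0]]
force: [-17.3, 8.6, 15.0]
grip_width: 0.27
gripper_force: 30.0
```

```bash
python3 -m pendant '[{"travel":[0.002,0,0],"twist":0},{"travel":[0.004,0,0],"twist":0},{"travel":[0.005,0,0],"twist":0},{"travel":[0.005,0,0],"twist":0},{"travel":[0.005,0,0],"twist":0}]'
python3 -m pendant '[{"travel":[0,0,0],"twist":0},{"travel":[0,0,0],"twist":0},{"travel":[0,0,0],"twist":0},{"travel":[0,0,0],"twist":0},{"travel":[0,0,0],"twist":0}]' 0.4
python3 -m pendant '[{"travel":[0,0,-0.01],"twist":0},{"travel":[0.005,0,-0.04],"twist":0},{"travel":[0.02,0,-0.08],"twist":0},{"travel":[0.04,0,-0.12],"twist":0},{"travel":[0.06,0,-0.15],"twist":0}]'
cat > n.py <<'E'
from h import *
for i in range(3): w=cam("wrist")
st=manip.state(); e=np.array(st["ee_pos"]); print(st["time"],e.round(4))
H=np.array([.6018,.0428]); y=np.radians(-3.); a=np.array([np.cos(y),np.sin(y)]); n=np.array([-a[1],a[0]])
q=manip.cut_out(w,"remover")[0]; v,u=np.nonzero(np.array(q["pixels"])); print(q["conf"],len(u),u.min(),u.max(),v.min(),v.max())
P=onz(w,np.c_[u,v],.037)[:,:2]-H; X=P@a; Y=P@n
print("remover x",X.min(),X.max(),"y",Y.min(),Y.max(),"head y",Y[X<-.075].min(),Y[X<-.075].max(), "axis",np.degrees(np.arctan2(*np.linalg.eigh(np.cov(X,Y))[1][::-1,1])))
cr=w["pixels"][max(v.min()-20,0):v.max()+20,u.min()-50:u.max()+50,::-1]; k=min(780/cr.shape[1],580/cr.shape[0]); print(cr.shape,k)
cv2.imwrite("pics/n1.png",cv2.resize(cr,None,fx=k,fy=k,interpolation=2))
E
python3 n.py
```

```text
time: 13.7
ee_pos: [0.575, 0.0435, 0.0305]
tool_rot: [[-0.999, 0.053, -0.005], [0.053, 0.999, -0.001], [0.005, -0.001, -1.0]]
force: [-6.7, 2.6, 4.5]
grip_width: 0.272
gripper_force: 30.0
time: 14.2
ee_pos: [0.5778, 0.0434, 0.0305]
tool_rot: [[-0.999, 0.053, 0.0], [0.053, 0.999, 0.0], [-0.0, 0.0, -1.0]]
force: [-0.2, -0.2, 0.5]
grip_width: 0.576
gripper_force: 0.0
time: 14.7
ee_pos: [0.5179, 0.0468, 0.1838]
tool_rot: [[-0.999, 0.053, 0.004], [0.053, 0.999, 0.001], [-0.003, 0.001, -1.0]]
force: [0.6, -0.0, 0.5]
grip_width: 0.597
gripper_force: 0.0
14.85 [0.5182 0.0471 0.184 ]
0.93 1928 301 332 173 257
remover x -0.09434329093033024 0.003362636080753259 y -0.017401837732818753 0.015179921610742641 head y -0.01726409528046701 0.015179921610742641 axis -179.2718410595052
(124, 131, 3) 4.67741935483871
```

View pics/n1.png

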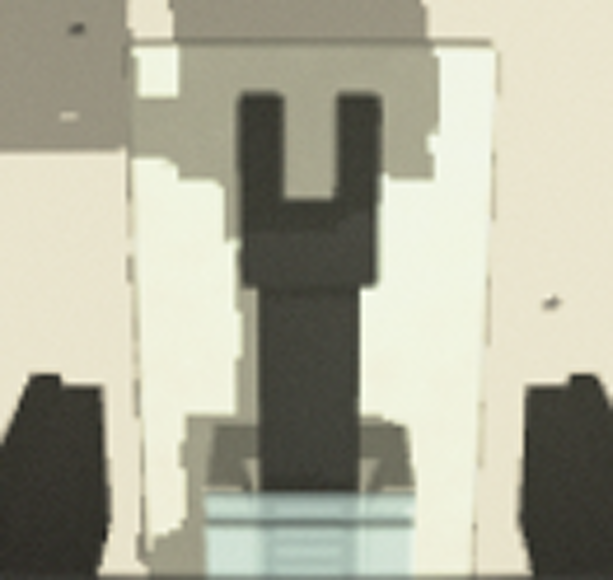

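The remover is released and seated: fork tip at holder x ≈ -94 mm (-93 expected), straight, with the butt visible under the cover. On to the loupe.

```bash
python3 -m pendant '[{"travel":[-0.004,0.035,0],"twist":-1},{"travel":[-0.008,0.075,0],"twist":-3},{"travel":[-0.013,0.118,0],"twist":-5},{"travel":[-0.018,0.16,0],"twist":-7},{"travel":[-0.022,0.2,0],"twist":-9}]' 0.35
python3 -m pendant '[{"travel":[0.004,0.03,0],"twist":0},{"travel":[0.004,0.055,0],"twist":0},{"travel":[0.004,0.065,0.01],"twist":0},{"travel":[0.004,0.065,0.02],"twist":0},{"travel":[0.004,0.065,0.02],"twist":0}]'
cat > o.py <<'E'
from h import *
for i in range(3): w=cam("wrist")
t=cam("top"); s=cam("side"); save(w,"o1.png")
st=manip.state(); e=np.array(st["ee_pos"]); print(st["time"],e.round(4),"yaw",np.degrees(np.arctan2(-st["tool_rot"][1][0],-st["tool_rot"][0][0])).round(2))
def seg(p):
    im=cv2.cvtColor(p["pixels"],cv2.COLOR_RGB2HSV).astype(int); return (im[...,0]>108)&(im[...,0]<130)&(im[...,1]>120)&(im[...,2]>40)
def comp(m):
    n,l,q,c=cv2.connectedComponentsWithStats(m.astype(np.uint8)); i=1+np.argmax(q[1:,4]); return l==i,q[i]
obs=[]
for p in (w,t):
    m,q=comp(seg(p)); v,u=np.nonzero(m); r=cv2.minAreaRect(np.c_[u,v].astype(np.float32)); print(p["name"],q,r); obs.append((p,r[0]))
    P=onz(p,np.c_[u,v],.019)[:,:2]; print("  handle top",cv2.minAreaRect((P*1000).astype(np.float32)))
print("handle centre tri",tri(obs))
for p in (w,t):
  L=manip.cut_out(p,"loupe")
  if L:
    v,u=np.nonzero(np.array(L[0]["pixels"])); P=onz(p,np.c_[u,v],.015)[:,:2]; c=P.mean(0); a=np.linalg.eigh(np.cov((P-c).T))[1][:,1]; a*=np.sign(a[0]); l=(P-c)@a
    e1=c+a*l.max(); k=l>l.max()-.055; b=(P-c)@[-a[1],a[0]]; print("loupe",p["name"],L[0]["conf"],len(u),"yaw",np.degrees(np.arctan2(a[1],a[0])),"len",np.ptp(l),"lens",(e1-a*.03).round(4),"far",e1.round(4),"b",b[k].min(),b[k].max())
# collar on the known post line
for p,px in ((s,(295.2,185.2)),(t,(312.7,175.1))):
    z=np.linspace(.1,.16,601); X=np.c_[np.full(601,.6577),np.full(601,.0399),z]; d=np.linalg.norm(proj(p,X)-px,axis=1); print("collar z",p["name"],z[d.argmin()],d.min())
im=cv2.cvtColor(s["pixels"],cv2.COLOR_RGB2HSV).astype(int); r=((im[...,0]<8)|(im[...,0]>172))&(im[...,1]>120); v,u=np.nonzero(r[178:195,285:308]); print("side red",u.min()+285,u.max()+285,v.min()+178,v.max()+178)
E
python3 o.py
```

```text
time: 15.4
ee_pos: [0.5503, 0.2467, 0.1788]
tool_rot: [[-0.994, -0.105, -0.002], [-0.105, 0.994, -0.002], [0.003, -0.002, -1.0]]
force: [0.3, -0.1, 0.5]
grip_width: 0.655
gripper_force: 0.0
time: 15.9
ee_pos: [0.5381, 0.3077, 0.1571]
tool_rot: [[-0.995, -0.103, -0.005], [-0.103, 0.995, -0.004], [0.006, -0.004, -1.0]]
force: [0.4, 0.3, 0.4]
grip_width: 0.652
gripper_force: 0.0
16.15 [0.5399 0.3086 0.1611] yaw 5.9
wrist [311 149  15  86 879] ((318.0, 191.5), (85.0, 14.0), 90.0)
  handle top ((545.885009765625, 308.0741271972656), (90.83389282226562, 13.925637245178223), 5.530425548553467)
top [  27    0  103   31 2288] ((78.0, 15.0), (30.0, 102.0), 90.0)
  handle top ((1109.13916015625, 640.2508544921875), (264.92510986328125, 81.86693572998047), 88.44377136230469)
handle centre tri (array([0.47909176, 0.21183121, 0.74904096]), [np.float64(0.15656202264437913), np.float64(0.15656202264437924)])
loupe wrist 0.97 2833 yaw 5.74280551476294 len 0.1465757770263424 lens [0.6162 0.3156] far [0.646  0.3186] b -0.028879974696808988 0.029903594094771037
loupe top 0.74 483 yaw 51.579789076081354 len 0.062006289717415244 lens [0.64   0.3187] far [0.6586 0.3422] b -0.029277048378644154 0.02887909186264715
collar z side 0.1484 0.06853210770501855
collar z top 0.1106 1.4119100582051003Traceback (most recent call last):
  File "o.py", line 22, in <module>
    im=cv2.cvtColor(s["pixels"],cv2.COLOR_RGB2HSV).astype(int); r=((im[...,0]<8)|(im[...,0]>172))&(im[...,1]>120); v,u=np.nonzero(r[178:195,285:308]); print("side red",u.min()+285,u.max()+285,v.min()+178,v.max()+178)
                                                                                                                                                                        ~~~~~^^
    return umr_minimum(a, axis, None, out, keepdims, initial, where)
ValueError: zero-size array to reduction operation minimum which has no identity
```

View pics/o1.png

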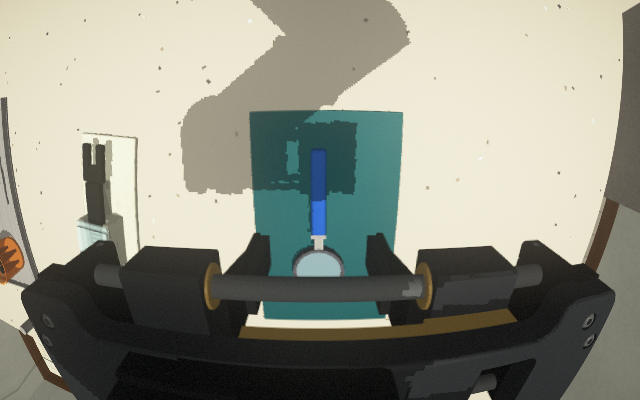

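Wrist view: the loupe handle is centred at (318,191) and aligned with the tool, with the lens at (319,265). This agrees with the top view.

```bash
python3 -m pendant '[{"travel":[-0.01,0,0.015],"twist":0.3},{"travel":[-0.02,-0.001,0.045],"twist":0.3},{"travel":[-0.029,-0.001,0.08],"twist":0.3},{"travel":[-0.029,-0.001,0.11],"twist":0.3},{"travel":[-0.029,-0.001,0.13],"twist":0.3}]'
python3 -m pendant '[{"travel":[0,0,0.012],"twist":0},{"travel":[0,0,0.022],"twist":0},{"travel":[0,0,0.025],"twist":0},{"travel":[0,0,0.025],"twist":0},{"travel":[0,0,0.025],"twist":0}]'
```

```text
time: 16.75
ee_pos: [0.5678, 0.3102, 0.0267]
tool_rot: [[-0.995, -0.097, -0.003], [-0.097, 0.995, -0.002], [0.004, -0.002, -1.0]]
force: [0.1, 0.2, 0.2]
grip_width: 0.652
gripper_force: 0.0
time: 17.25
ee_pos: [0.569, 0.312, 0.0066]
tool_rot: [[-0.995, -0.099, 0.002], [-0.099, 0.995, 0.001], [-0.002, 0.001, -1.0]]
force: [1.1, -0.0, 1.5]
grip_width: 0.651
gripper_force: 0.0
```

```bash
for i in 1 2; do python3 -m pendant '[{"travel":[0,0,0],"twist":0},{"travel":[0,0,0],"twist":0},{"travel":[0,0,0],"twist":0},{"travel":[0,0,0],"twist":0},{"travel":[0,0,0],"twist":0}]' 1; done
python3 -m pendant '[{"travel":[0,0,-0.004],"twist":0},{"travel":[0,0,-0.018],"twist":0},{"travel":[0,0,-0.045],"twist":0},{"travel":[0,0,-0.08],"twist":0},{"travel":[0,0,-0.12],"twist":0}]'
python3 -m pendant '[{"travel":[0,0,-0.03],"twist":0},{"travel":[0,0,-0.05],"twist":0},{"travel":[0,0,-0.06],"twist":0},{"travel":[0,0,-0.06],"twist":0},{"travel":[0,0,-0.06],"twist":0}]'
cat > r.py <<'E'
from h import *
for i in range(2): w=cam("wrist")
t=cam("top"); s=cam("side"); save(w,"r1.png"); save(s,"r2.png")
st=manip.state(); e=np.array(st["ee_pos"]); ya=np.arctan2(-st["tool_rot"][1][0],-st["tool_rot"][0][0]); print(st["time"],e.round(4),"yaw",np.degrees(ya).round(2),np.round(st["force"],2),np.round(st["wrist_torque"],2),np.round(np.array(st["tool_rot"]),3).tolist())
b=np.array([np.cos(ya),np.sin(ya)]); m=np.array([-b[1],b[0]]); C={}
for p in (w,t,s):
  for nm in ("loupe","focus_mark"):
    for L in manip.cut_out(p,nm)[:1]:
      M=np.array(L["pixels"]); v,u=np.nonzero(M); print(nm,p["name"],round(L["conf"],2),len(u),u.min(),u.max(),v.min(),v.max(),"at",np.round(L["at"],1))
      if nm=="loupe":
        for z in (e[2],e[2]+.01):
          P=onz(p,np.c_[u,v],z)[:,:2]-e[:2]; X=P@b; Y=P@m; k=X>X.max()-.05; print("   z",z.round(3),"X",X.min().round(4),X.max().round(4),"lensY",Y[k].min().round(4),Y[k].max().round(4),Y[k].mean().round(4))
E
python3 r.py
```

```text
time: 17.75
ee_pos: [0.5684, 0.3115, 0.0056]
tool_rot: [[-0.995, -0.099, 0.0], [-0.099, 0.995, 0.0], [-0.0, 0.0, -1.0]]
force: [-0.4, -0.1, -0.0]
grip_width: 0.28
gripper_force: 0.0
time: 18.25
ee_pos: [0.5684, 0.3115, 0.0056]
tool_rot: [[-0.995, -0.099, -0.0], [-0.099, 0.995, -0.0], [0.0, -0.0, -1.0]]
force: [-0.0, 0.1, 0.3]
grip_width: 0.184
gripper_force: 30.0
time: 18.75
ee_pos: [0.5678, 0.311, 0.1267]
tool_rot: [[-0.995, -0.099, -0.001], [-0.099, 0.995, -0.001], [0.002, -0.001, -1.0]]
force: [1.1, 0.7, -1.6]
grip_width: 0.183
gripper_force: 30.0
time: 19.25
ee_pos: [0.5677, 0.3111, 0.1846]
tool_rot: [[-0.995, -0.098, -0.002], [-0.098, 0.995, -0.001], [0.002, -0.001, -1.0]]
force: [0.0, -0.7, -1.7]
grip_width: 0.183
gripper_force: 30.0
19.45 [0.5679 0.3111 0.1839] yaw 5.66 [ 0.39  0.37 -1.67] [ 0.    0.02 -0.01] [[-0.995, -0.099, -0.002], [-0.099, 0.995, -0.002], [0.002, -0.002, -1.0]]
loupe wrist 0.7 49 41 50 262 270 at [ 45.6 266.1]
   z 0.184 X 0.0241 0.034 lensY -0.2435 -0.2249 -0.2342
   z 0.194 X 0.0176 0.0269 lensY -0.2285 -0.2111 -0.2198
loupe top 0.56 749 161 192 168 251 at [177.6 182.3]
   z 0.184 X -0.0679 0.1019 lensY -0.0297 0.0331 -0.0001
   z 0.194 X -0.0679 0.0996 lensY -0.0328 0.0291 -0.0037
loupe side 0.74 487 248 324 229 250 at [262.6 242. ]
   z 0.184 X -0.0645 0.1082 lensY -0.0383 0.0305 0.0
   z 0.194 X -0.0663 0.1036 lensY -0.027 0.0408 0.0108
```

```bash
cat > u.py <<'E'
from h import *
import pickle
w,t,s=pickle.load(open("g.pkl","rb"))
th=np.linspace(0,2*np.pi,40); 
def red(p,box):
    im=p["pixels"].astype(float); r=(im[...,0]-np.maximum(im[...,1],im[...,2])); x0,x1,y0,y1=box; q=np.zeros(r.shape); q[y0:y1,x0:x1]=np.clip(r[y0:y1,x0:x1]/60,0,1); return q
S=red(s,(283,309,172,200)); T=red(t,(300,325,160,190))
for n,R in(("s",S),("t",T)):
    v,u=np.nonzero(R>.5); print(n,u.min(),u.max(),v.min(),v.max(),u.mean().round(2),v.mean().round(2),len(u))
def model(p,x,y,z):
    P=np.array([[x+.013*np.cos(a),y+.013*np.sin(a),z+h] for a in th for h in(-.006,.006)]); q=cv2.convexHull(((proj(p,P)+.5)*16-.5*1).astype(np.float32)).astype(np.int32)
    m=np.zeros((400,640),np.uint8); cv2.fillConvexPoly(m,q,1,shift=4); return m.astype(float)
def iou(a,b): return np.minimum(a,b).sum()/np.maximum(a,b).sum()
best=[]
for z in np.arange(.12,.162,.002):
    L=[(iou(model(s,.6577+dx,.0399+dy,z),S)+iou(model(t,.6577+dx,.0399+dy,z),T),dx,dy) for dx in np.arange(-.006,.0061,.002) for dy in np.arange(-.006,.0061,.002)]
    b=max(L); print(z.round(3),np.round(b,3), "fixed",round(iou(model(s,.6577,.0399,z),S),3),round(iou(model(t,.6577,.0399,z),T),3))
E
python3 u.py
```

```text
s 291 308 172 189 299.66 179.19 151Traceback (most recent call last):
  File "u.py", line 9, in <module>
    v,u=np.nonzero(R>.5); print(n,u.min(),u.max(),v.min(),v.max(),u.mean().round(2),v.mean().round(2),len(u))
                                  ~~~~~^^
    return umr_minimum(a, axis, None, out, keepdims, initial, where)
ValueError: zero-size array to reduction operation minimum which has no identity
```

```bash
python3 - <<'E'
x=open('u.py').read()
x=x.replace('th=np','t["pixels"]=cv2.imread("pics/t2.png")[:,:,::-1]; s["pixels"]=cv2.imread("pics/s2.png")[:,:,::-1]\nth=np',1)
x=x.replace("r=(im[...,0]-np.maximum(im[...,1],im[...,2]))","r=(im[...,0]-np.maximum(im[...,1],im[...,2]))*((im[...,1]-im[...,2])<22)")
open('u.py','w').write(x)
E
python3 u.py
```

```text
s 291 300 177 189 295.02 184.92 61
t 309 320 167 179 314.27 173.19 90
0.12 [0.559 0.004 0.   ] fixed 0.035 0.391
0.122 [0.563 0.004 0.   ] fixed 0.046 0.4
0.124 [0.585 0.004 0.   ] fixed 0.053 0.407
0.126 [0.594 0.004 0.   ] fixed 0.076 0.423
0.128 [0.615 0.004 0.   ] fixed 0.096 0.427
0.13 [0.63  0.004 0.   ] fixed 0.112 0.446
0.132 [0.669 0.004 0.   ] fixed 0.15 0.459
0.134 [0.693 0.004 0.   ] fixed 0.167 0.466
0.136 [0.73  0.002 0.   ] fixed 0.211 0.475
0.138 [0.773 0.002 0.   ] fixed 0.252 0.487
0.14 [0.801 0.002 0.   ] fixed 0.284 0.489
0.142 [0.824 0.002 0.   ] fixed 0.315 0.495
0.144 [0.86 0.   0.  ] fixed 0.357 0.503
0.146 [0.882 0.    0.   ] fixed 0.375 0.507
0.148 [0.908 0.    0.   ] fixed 0.408 0.499
0.15 [0.924 0.    0.   ] fixed 0.429 0.495
0.152 [0.938 0.    0.002] fixed 0.426 0.497
0.154 [0.917 0.    0.002] fixed 0.405 0.496
0.156 [0.897 0.    0.002] fixed 0.376 0.494
0.158 [ 0.861 -0.002  0.002] fixed 0.34 0.483
0.16 [ 0.818 -0.002  0.002] fixed 0.307 0.477
0.162 [ 0.795 -0.002  0.002] fixed 0.277 0.474
```

```bash
python3 -m pendant '[{"travel":[0.015,-0.015,0],"twist":0},{"travel":[0.033,-0.042,0],"twist":0},{"travel":[0.05,-0.074,0],"twist":0},{"travel":[0.067,-0.105,0],"twist":0},{"travel":[0.08,-0.13,0],"twist":0}]'
python3 -m pendant '[{"travel":[0.015,-0.03,0],"twist":2},{"travel":[0.03,-0.06,0],"twist":4},{"travel":[0.043,-0.088,0],"twist":6},{"travel":[0.052,-0.108,0],"twist":8},{"travel":[0.057,-0.119,0.005],"twist":8.7}]'
python3 -m pendant '[{"travel":[0,0,0.006],"twist":0},{"travel":[0,0,0.012],"twist":0},{"travel":[0,0,0.018],"twist":0},{"travel":[0,0,0.023],"twist":0},{"travel":[0,0,0.025],"twist":0}]'
cat > v.py <<'E'
from h import *
for i in range(2): s=cam("side")
t=cam("top"); w=cam("wrist")
st=manip.state(); e=np.array(st["ee_pos"]); R=np.array(st["tool_rot"]); ya=np.arctan2(-R[1,0],-R[0,0]); print(st["time"],e.round(4),"yaw",np.degrees(ya).round(2),R.round(3).tolist())
b=np.array([np.cos(ya),np.sin(ya)]); lens=e+np.r_[b*.0705,.0034]; F=np.array([.5264,.046]); d=lens[:2]-F
print("lens by kinematics",lens.round(4),"err world",d.round(4),"in tool xy",(R[:2,:2].T@-d).round(4))
def outline(c,r,zs): th=np.linspace(0,2*np.pi,60,endpoint=False); return np.array([[c[0]+r*np.cos(a),c[1]+r*np.sin(a),c[2]+h] for a in th for h in zs])
for p in (s,t):
    L=manip.cut_out(p,"loupe_lens")
    if not L: print("none",p["name"]); continue
    M=np.array(L[0]["pixels"]); v,u=np.nonzero(M); q=proj(p,outline(lens,.03,(-.006,.006)))
    print(p["name"],round(L[0]["conf"],2),len(u),"mask u",u.min(),u.max(),"v",v.min(),v.max(),"pred u",q[:,0].min().round(1),q[:,0].max().round(1),"v",q[:,1].min().round(1),q[:,1].max().round(1))
q=proj(s,outline((.6577,.0399,.15),.013,(-.006,.006))); print("collar pred .150 side",q.min(0),q.max(0),"obs u 291-300 v 180?-189")
S=s["pixels"][130:270,250:390,::-1]; T=t["pixels"][150:290,250:390,::-1]; cv2.imwrite("pics/v1.png",np.hstack([cv2.resize(S,(400,400),interpolation=2),cv2.resize(T,(400,400),interpolation=2)]))
E
python3 v.py
```

```text
time: 20.25
ee_pos: [0.5006, 0.1726, 0.1858]
tool_rot: [[-0.995, -0.099, -0.0], [-0.099, 0.995, -0.0], [0.0, -0.0, -1.0]]
force: [0.5, -0.4, -0.3]
grip_width: 0.18
gripper_force: 30.0
time: 20.75
ee_pos: [0.4565, 0.049, 0.1813]
tool_rot: [[-0.999, 0.055, 0.002], [0.055, 0.999, 0.001], [-0.002, 0.001, -1.0]]
force: [-0.8, 0.2, -0.5]
grip_width: 0.177
gripper_force: 30.0
time: 21.25
ee_pos: [0.4565, 0.0506, 0.1546]
tool_rot: [[-0.999, 0.052, -0.002], [0.052, 0.999, -0.001], [0.001, -0.001, -1.0]]
force: [-0.9, -0.5, -1.1]
grip_width: 0.18
gripper_force: 30.0
21.45 [0.4569 0.0504 0.1556] yaw -3.01 [[-0.999, 0.052, 0.0], [0.052, 0.999, -0.0], [-0.0, -0.0, -1.0]]
lens by kinematics [0.5273 0.0467 0.159 ] err world [0.0009 0.0007] in tool xy [ 0.0008 -0.0008]
side 0.72 396 mask u 329 391 v 184 201 pred u 328.9 351.2 v 182.3 198.6
top 0.64 727 mask u 298 326 v 219 253 pred u 298.2 327.5 v 219.2 248.6
collar pred .150 side [290.34777852 180.38091538] [299.83379346 189.12660698] obs u 291-300 v 180?-189
```

View pics/v1.png

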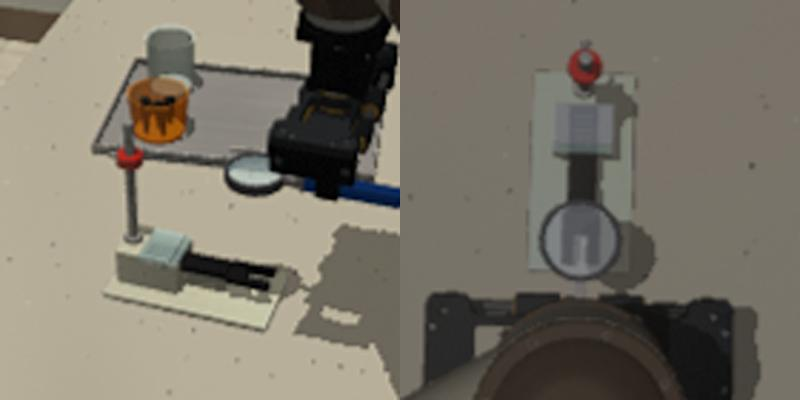

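The lens is level over the fork (side lens ellipse near (338,190), collar near (296,185)). It needs to come down 9 mm, with a 1 mm correction in plane.

```bash
python3 -m pendant '[{"travel":[0.001,-0.001,0.003],"twist":0},{"travel":[0.001,-0.001,0.006],"twist":0},{"travel":[0.001,-0.001,0.009],"twist":0},{"travel":[0.001,-0.001,0.009],"twist":0},{"travel":[0.001,-0.001,0.009],"twist":0}]'
python3 v.py
```

```text
time: 22.05
ee_pos: [0.4556, 0.0492, 0.1464]
tool_rot: [[-0.999, 0.053, -0.0], [0.053, 0.999, -0.0], [0.0, -0.0, -1.0]]
force: [-0.1, -0.5, -1.6]
grip_width: 0.186
gripper_force: 30.0
22.25 [0.4557 0.0493 0.1467] yaw -3.03 [[-0.999, 0.053, 0.0], [0.053, 0.999, 0.0], [-0.0, 0.0, -1.0]]
lens by kinematics [0.5261 0.0455 0.1501] err world [-0.0003 -0.0005] in tool xy [-0.0002  0.0005]
side 0.69 430 mask u 328 390 v 185 204 pred u 329.4 351.6 v 184.8 201.1
top 0.82 690 mask u 299 327 v 220 253 pred u 298.9 327.8 v 219.9 249.0
collar pred .150 side [290.34777852 180.38091538] [299.83379346 189.12660698] obs u 291-300 v 180?-189
```

```bash
for i in 1 2 3 4 5 6; do python3 -m pendant '[{"travel":[0,0,0],"twist":0},{"travel":[0,0,0],"twist":0},{"travel":[0,0,0],"twist":0},{"travel":[0,0,0],"twist":0},{"travel":[0,0,0],"twist":0}]' | head -2; done; python3 -c "
from workcell import manip
print(manip.hand_in())"
```

```text
time: 22.85
ee_pos: [0.4556, 0.0492, 0.1466]
time: 23.35
ee_pos: [0.4556, 0.0492, 0.1465]
time: 23.85
ee_pos: [0.4556, 0.0493, 0.1466]
time: 24.35
ee_pos: [0.4556, 0.0492, 0.1465]
time: 24.85
ee_pos: [0.4556, 0.0492, 0.1466]
time: 25.35
ee_pos: [0.4556, 0.0492, 0.1466]
the job is handed in; nothing more can be done
None
```

Handed in at 25.4 s: the remover is in the slot to the stop and released, and the loupe was held still over the fork for 3 s with the lens at about 150 mm, the measured collar height (148–151 mm); no verdict came back.

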